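# Complete a kiln tier: find the matching prop and lay the shelf

## Task

Two props of equal height already stand on the far half of the round kiln hearth behind the little tagines: from the stock board pick the one spare prop of that same height and set it down upright on the near half of the hearth, opposite the middle of the pair. Then take the lattice kiln shelf by its middle bar and lower it gently, without dropping it, onto the three props so that it lies level, with the pair under one of its broad solid ends and the new prop under the middle of the other. Do not disturb the tagines, the two standing props, the other spares, the bowl or the cup.

Things in the scene. Friction and masses are not known exactly. Their poses are not given: they have to be found in the camera images.
- hearth: fixed round kiln hearth, cream brick with a steel band, diameter 310 mm, flat top of diameter 280 mm, 45 mm high; origin at the centre of its underside on the table, so its top is 45 mm above the origin
- stock_board: fixed grey ware board 250 x 170 mm on two battens, top 45 mm above the table; origin at the centre of its underside on the table; carries the spare props, all standing. It lies to the left or to the right of the hearth
- rack: fixed plywood base with two battens along y, 38 mm high in all, on which the kiln shelf lies at the start, on the other side of the hearth; origin at the centre of its underside on the table
- shelf: loose lattice kiln shelf, cream, 200 (x) x 170 (y) x 12 mm, about 560 g, lying on the rack, underside 38 mm above the table; origin: centre of its underside, z up. Two broad solid ends 48 mm wide, centred 76 mm from the origin along +x and -x; a middle bar 24 mm wide along x, to be gripped across y; on each side of it an open window 104 (x) by 49 mm (y), then a 24 mm side bar
- prop100_a: round cream ceramic kiln prop (post) with a dark bore in its top, outer diameter 40 mm, 100 mm tall, standing on end; origin at the centre of its foot, z along its axis. One of a pair: the pair stands either on the far half of the hearth (then this is one of the two standing props to be matched) or among the spares on the stock board; read its position to know which.
- prop100_b: round cream ceramic kiln prop (post) with a dark bore in its top, outer diameter 40 mm, 100 mm tall, standing on end; origin at the centre of its foot, z along its axis. One of a pair: the pair stands either on the far half of the hearth (then this is one of the two standing props to be matched) or among the spares on the stock board; read its position to know which.
- prop130_a: round cream ceramic kiln prop (post) with a dark bore in its top, outer diameter 40 mm, 130 mm tall, standing on end; origin at the centre of its foot, z along its axis. One of a pair: the pair stands either on the far half of the hearth (then this is one of the two standing props to be matched) or among the spares on the stock board; read its position to know which.
- prop130_b: round cream ceramic kiln prop (post) with a dark bore in its top, outer diameter 40 mm, 130 mm tall, standing on end; origin at the centre of its foot, z along its axis. One of a pair: the pair stands either on the far half of the hearth (then this is one of the two standing props to be matched) or among the spares on the stock board; read its position to know which.
- prop100_c: round cream ceramic kiln prop (post) with a dark bore in its top, outer diameter 40 mm, 100 mm tall, standing on end; origin at the centre of its foot, z along its axis. Always starts as a spare on the stock board; the spares' places are shuffled.
- prop115: round cream ceramic kiln prop (post) with a dark bore in its top, outer diameter 40 mm, 115 mm tall, standing on end; origin at the centre of its foot, z along its axis. Always starts as a spare on the stock board; the spares' places are shuffled.
- prop130_c: round cream ceramic kiln prop (post) with a dark bore in its top, outer diameter 40 mm, 130 mm tall, standing on end; origin at the centre of its foot, z along its axis. Always starts as a spare on the stock board; the spares' places are shuffled.
- tagine_1: loose miniature tagine (dish with pointed lid, one piece), white with lilac bands, diameter 70 mm, 68 mm tall, on the left half of the hearth; origin at the centre of its foot
- tagine_2: the same kind of tagine on the right half of the hearth; origin at the centre of its foot
- glaze_bowl: bystander: loose blue bowl of orange glaze with a brush in it, diameter 96 mm, 45 mm tall (brush tip at 90 mm), beyond the hearth; origin at the centre of its foot
- cup: bystander: loose white cup with red bands, diameter 76 mm, 75 mm tall, beyond the hearth; origin at the centre of its foot
Mind the look-alikes: they are no part of the job. What is shaped like the prop130_c but blue is not meant.

How it is judged:
By the outcome, as a careful person would: the job done as asked, in the order asked, and still so for the second after the job is handed in, with the robot touching nothing.
It also fails if it takes over 70 s, if anything falls off the work surface, if the arm or the gripper's body presses on something with over 40 N, if the wrist force passes 120 N, or if a joint passes its speed limit or range.

## Robot

A 7-joint arm with a two-finger parallel gripper is mounted at the origin on the work surface. World frame = base frame: x ahead of the robot, y to its left, z up, the work surface at z = 0. Lengths are in m, angles in rad, forces in N, time in s.
With the tool pointing down it reaches from about 0.4 to 0.85 m from the base axis. Payload 10.4 kg.
Tool frame: the origin (TCP) lies on the centre line of the jaws, within the pads' length; the fingertips stand 8 mm ahead of it and the grasp point (between the pads) lies 11 mm behind it; z points along the fingers, y is the line along which they close (so a half turn about z gives the same grasp; the last joint's range is limited). The gripper opens to 87 mm and grips with 3 to 60 N. Pads are 19 mm wide; open, the fingers measure 117 mm over their backs; the gripper's body (75 mm by 190 mm) begins 51 mm behind the grasp point.
Start: joints at [-1.131, 0.332, -0.065, 1.46, 0.022, 1.35, -0.088], TCP at [0.279, 0.559, 0.231] pointing down, gripper open.
Joint ranges: [-2.6, 2.6], [-0.5, 2.12], [-1.47, 1.34], [0.16, 2.42], [-1.27, 4.41], [0.06, 2.06], [-2.6, 2.6]. Speed limits (rad/s): [2.22, 2.22, 2.79, 2.79, 3.14, 3.14, 3.14].

## Interface

Orientations are given as a unit quaternion [x, y, z, w].
In Python, from plant import robot gives the robot as it stands.
- The arm moves only by the shell command python3 -m pendant 'ROWS' [FORCE]. ROWS is JSON, a list of rows, each an object of numbers: "dx", "dy", "dz": the shift along the tool's x, y, z in units of 200 mm (1.0 is 200 mm); "rx", "ry", "rz": the turn, a rotation vector about the tool's x, y, z in units of 180 degrees (1.0 is 180 degrees); "hand": the opening, from 0 (shut) to 1 (fully open). A call has 1 to 20 rows; each row is the pose to reach, as a shift and turn from the pose commanded when the call began, along the tool's axes at that moment, turning the shorter way round; what a row does not reach only later rows make up. A row lasts 1/8 s, in which the tool goes at most 62.5 mm and 10.7 degrees, less where a joint would pass 70% of its speed; a pose out of reach is approached as far as the arm can. A call with a number of a shift or a turn outside -1 to 1 is refused whole. A call with a gripper value outside its range is refused whole. The fingers move at their own pace and stop on an object; FORCE is the grip in N (left out, the last holds). Time passes only in rows, so rows that repeat a pose let the fingers close. It gives the time, the measured TCP pose, the force, the opening and the grip force at its end, in the units of the state.
- robot.read_state(): the state, without advancing time (a new reading comes with each control period).
- robot.grab_frame(name): name is "scene" or "top"; returns a dict with "img" (400x640x3 uint8, blue, green, red), "fovy" (degrees; the focal length in pixels is half the picture's height over the tangent of half this angle, whatever the lens; pixels are square), "cx", "cy" (the principal point, pixels), "rvec" (rotation vector, rad) and "tvec" (3), from world to camera coordinates, as OpenCV has them. Camera axes: x right, y down, z forward; pixel columns grow to the right and rows downward; lengths in m; the calibration is good to about 2 mm. A picture is of the moment at which its call begins. There is no depth.
- robot.hand_in(): hands the job in; it is judged then, once.
The state is a dict: "clock": time; "joint_pos": joint angles; "qvel": joint speeds; "joint_efforts": joint torques, N m; "tcp_pos": TCP position; "ee_rot": TCP orientation; "wrist_force": force on the tool from outside, world axes, zero at the start; "torque": the same for the moment, N m; "width": finger opening in m; "finger_force": force on a finger pad.
Only numpy, scipy, OpenCV 4.12 (cv2) and the standard library are available. Lean on these libraries where they do the work, as an engineer would, in place of code of your own. Each camera call takes 0.05 s, during which the arm holds its last target. There are 200 camera calls.

## Working session

There is one attempt and no reset: what is moved stays moved. The work goes in short steps, Python scripts to look and compute and a shell command to move; the robot and the scene stay as the last step left them, time stands still between calls to the robot, and variables do not carry over. Pictures are saved under pics/ and viewed, at most 11 in all, crops included, and the job is handed in when it is done.

```bash
mkdir -p pics
cat > h.py <<'E'
import numpy as np, cv2, pickle
from plant import robot
def grab(n):
    f=robot.grab_frame(n); pickle.dump(f,open(f'pics/{n}.pkl','wb')); return f
def load(n): return pickle.load(open(f'pics/{n}.pkl','rb'))
def K(f):
    F=f['img'].shape[0]/2/np.tan(np.radians(f['fovy'])/2)
    return np.array([[F,0,f['cx']],[0,F,f['cy']],[0,0,1]])
def ray(f,u,v):
    R=cv2.Rodrigues(np.array(f['rvec'],float))[0]; t=np.array(f['tvec'],float).ravel()
    return -R.T@t, R.T@np.linalg.inv(K(f))@np.array([u,v,1.])
def onz(f,u,v,z):
    c,d=ray(f,u,v); return c+d*(z-c[2])/d[2]
def tri(f1,p1,f2,p2):
    c1,d1=ray(f1,*p1);c2,d2=ray(f2,*p2); A=np.c_[d1,-d2]; s=np.linalg.lstsq(A,c2-c1,rcond=None)[0]
    a=c1+s[0]*d1;b=c2+s[1]*d2; return (a+b)/2,np.linalg.norm(a-b)
def proj(f,P):
    return cv2.projectPoints(np.array(P,float).reshape(-1,3),np.array(f['rvec'],float),np.array(f['tvec'],float),K(f),None)[0].reshape(-1,2)
E
python3 - <<'E'
from h import *
for n in('scene','top'):
    f=grab(n); cv2.imwrite(f'pics/{n}0.png',f['img']); print(n,ray(f,f['cx'],f['cy']),f['fovy'])
s=robot.read_state(); print(s)
E
```

```text
scene (array([ 1.33986382, -0.0935876 ,  0.96611527]), array([-0.63174364,  0.11406794, -0.76673886])) 51.12293663334818
top (array([0.50751327, 0.05171238, 0.98783962]), array([ 0.08841222, -0.02339564, -0.99580918])) 57.373070044417474
{'clock': 0.1, 'joint_pos': array([-1.13058011,  0.33284965, -0.06470778,  1.46083175,  0.02161128,
        1.34991247, -0.08849117]), 'qvel': array([ 0.00058467, -0.00137052,  0.00040153, -0.00219587, -0.00224439,
        0.00073416,  0.00061774]), 'joint_efforts': array([ 9.59320823e-04, -6.24546218e+01,  2.40725483e-02, -3.90713882e+01,
       -6.13874313e-02,  3.67158372e-02,  6.46327067e-05]), 'tcp_pos': array([0.27889757, 0.55895202, 0.22982015]), 'ee_rot': array([ 2.29330103e-01,  9.73348487e-01, -6.42021228e-04, -1.17298603e-04]), 'wrist_force': array([-1.00631235,  0.00583793, -1.02386915]), 'torque': array([ 0.0012934 , -0.02210691,  0.01724936]), 'finger_force': 0.0, 'width': 0.0869546824266603}
```

View pics/scene0.png

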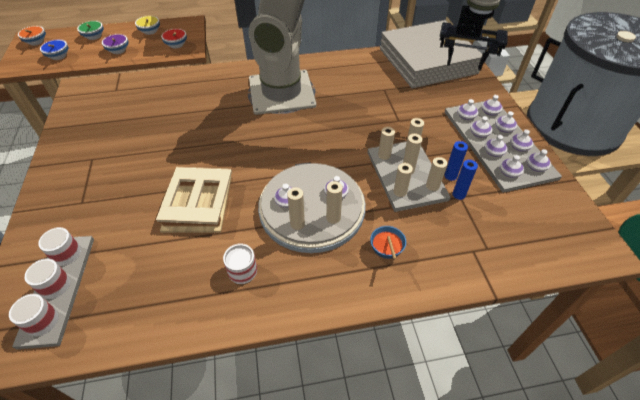

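View pics/top0.png

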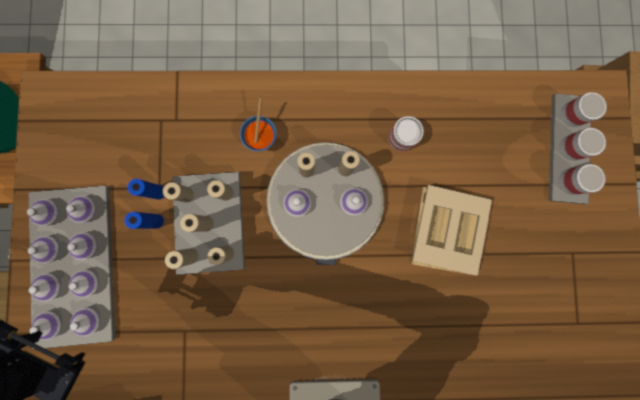

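The top view has +x up and +y to the left. The pair stands at (307,160) and (351,158), and five spares are on the left board with the blue decoys beyond them. The shelf is at right (453,230), with its long axis roughly along x. In the scene view the pair's bores are at (295,193) and (335,187).

```bash
cat > m.py <<'E'
from h import *
S=load('scene');T=load('top')
def bore(f,u,v,r=9):
    g=f['img'].astype(float).sum(2)[v-r:v+r+1,u-r:u+r+1]
    k=5
    g8=cv2.resize(g,None,fx=k,fy=k,interpolation=cv2.INTER_CUBIC)
    c=r*k+k//2; sub=g8[c-3*k:c+3*k+1,c-3*k:c+3*k+1]
    lo=sub.min(); hi=np.percentile(g8[c-6*k:c+6*k,c-6*k:c+6*k],85)
    m=(g8<(lo+hi)/2).astype(np.uint8)
    n,l,st,ce=cv2.connectedComponentsWithStats(m)
    yy,xx=np.unravel_index(np.argmin(sub),sub.shape); i=l[c-3*k+yy,c-3*k+xx]
    return (ce[i][0]+.5)/k-.5+u-r,(ce[i][1]+.5)/k-.5+v-r,st[i][4]/k/k
pairs={'P1':((295,193),(307,160)),'P2':((335,187),(351,158)),'s1':((405,170),(216,187)),'s2':((439,162),(172,190)),'s3':((414,140),(189,222)),'s4':((417,124),(173,259)),'s5':((388,131),(216,255))}
for n,(a,b) in pairs.items():
    A=bore(S,*a);B=bore(T,*b); p,e=tri(S,A[:2],T,B[:2])
    print(n,np.round(A,1),np.round(B,1),np.round(p*1000,1),round(e*1000,1))
a=cv2.resize(S['img'][150:250,150:370],None,fx=3.6,fy=3.6,interpolation=cv2.INTER_CUBIC)[:300,:400]
a=cv2.resize(S['img'][160:240,150:240],(400,356),interpolation=cv2.INTER_CUBIC)
b=cv2.resize(T['img'][175:285,405:500],(400,463),interpolation=cv2.INTER_CUBIC)
o=np.zeros((470,800,3),np.uint8);o[:356,:400]=a;o[:463,400:]=b
cv2.imwrite('pics/c1.png',o)
E
python3 m.py
```

```text
P1 [294.7 192.7  26.6] [305.8 160.6  40.2] [658.1  14.7 164.9] 102.1
P2 [334.2 186.4  25.5] [350.4 159.2  39.3] [669.6  13.4 200.9] 95.1
s1 [405.  167.5  20.9] [215.3 188.3  38.6] [601.8 275.1 140.7] 1.9
s2 [439.7 161.5  19.6] [171.1 190.4  38.8] [597.8 376.4 140.8] 2.0
s3 [414.8 137.8  17.3] [188.6 222.4  44. ] [523.2 324.5 170.8] 2.1
s4 [417.1 121.7  14. ] [173.3 259.5  44.2] [441.3 362.  155.5] 2.0
s5 [387.7 130.2  18.6] [215.6 256.5  50. ] [445.5 272.1 140.6] 2.1
```

View pics/c1.png

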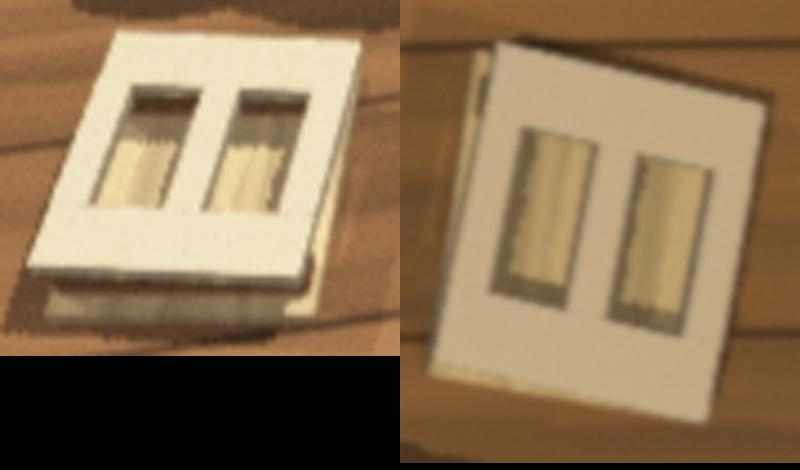

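The crops show the shelf clearly, on the rack, with both long windows. I swapped the pair's matches between views, so I'll fix that. The shelf corners are read from these crops. Spare s3 is the tallest.

```bash
cat > m2.py <<'E'
from m import *
print('---')
for n,(a,b) in {'P1':((295,193),(351,158)),'P2':((335,187),(307,160))}.items():
    A=bore(S,*a);B=bore(T,*b); print(n,np.round(tri(S,A[:2],T,B[:2])[0]*1000,1))
cs=[(302,273),(28,268),(117,33),(360,41)];ct=[(98,42),(368,104),(307,422),(30,373)]
P=[]
for a,b in zip(cs,ct):
    a=((a[0]+.5)/4.444-.5+150,(a[1]+.5)/4.45-.5+160);b=((b[0]+.5)/4.2105-.5+405,(b[1]+.5)/4.209-.5+175)
    p,e=tri(S,a,T,b);P.append(p);print(np.round(p*1000,1),round(e*1000,1),'topz50',np.round(onz(T,*b,.05)*1000),'scene',np.round(onz(S,*a,.05)*1000))
P=np.array(P);print('c',P.mean(0)*1000)
d=(P[0]-P[3]+P[1]-P[2])[:2];print('yaw',np.degrees(np.arctan2(d[1],d[0])),np.linalg.norm(d)/2, np.linalg.norm((P[0]-P[1]+P[3]-P[2])[:2])/2)
# hearth & tagines in top: ellipse of top surface
hsv=cv2.cvtColor(T['img'],cv2.COLOR_BGR2HSV)
m=((hsv[...,1]<75)&(hsv[...,2]>60)).astype(np.uint8);mm=np.zeros_like(m);mm[130:275,255:395]=m[130:275,255:395]
c=max(cv2.findContours(mm,cv2.RETR_EXTERNAL,cv2.CHAIN_APPROX_NONE)[0],key=cv2.contourArea)
e=cv2.fitEllipse(cv2.convexHull(c));print(e,onz(T,*e[0],.04)*1000)
for n,a,b in(('t+y',(338,181),(298,200)),('t-y',(285,188),(354,199))): print(n,np.round(tri(S,a,T,b)[0]*1000))
E
python3 m2.py | sed '1,/---/d'
python3 -c "
from h import *
f=load('top');g=load('scene')
a=cv2.resize(f['img'][135:270,260:395],(540,540),interpolation=cv2.INTER_CUBIC)
cv2.imwrite('pics/c2.png',a)"
```

```text
P1 [662.2 -36.2 171.3]
P2 [659.7  65.  171.4]
[ 617.2 -250.    46.9] 0.5 topz50 [ 617. -249.   50.] scene [ 620. -249.   50.]
[ 577.4 -418.9   41.7] 1.9 topz50 [ 577. -416.   50.] scene [ 585. -415.   50.]
[ 382.9 -370.7   43.3] 0.6 topz50 [ 384. -368.   50.] scene [ 390. -368.   50.]
[ 413.7 -205.8   34.4] 2.8 topz50 [ 415. -200.   50.] scene [ 429. -205.   50.]
c [ 497.80367004 -311.34484187   41.56986571]
yaw -13.069022116408384 0.20429472965030712 0.1705725417178801
((324.906005859375, 201.64352416992188), (116.78263092041016, 119.80640411376953), 175.4615020751953) [575.77021802  18.92972082  40.        ]
t+y [577.  90.  96.]
t-y [577. -53.  97.]
```

View pics/c2.png

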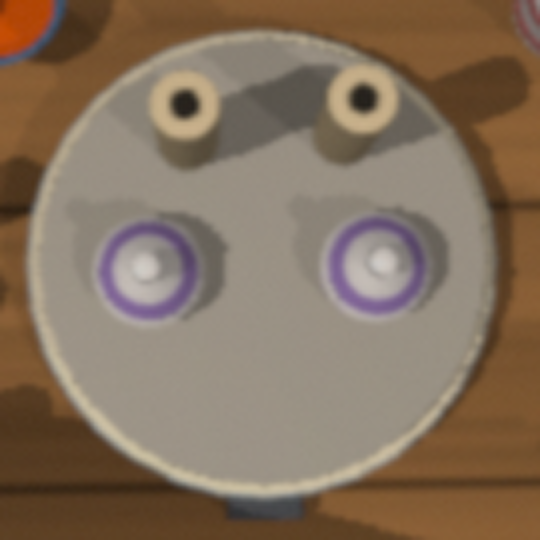

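The shelf's top centre is about (498,-311), yaw -13°. The pair is at (661,-36) and (660,65), and the tops match spare s3 (130 mm). The hearth is centred near (576,18), and the tagines peak near (577,90) and (577,-53). So the new prop should go at about (509,12). Next I pick s3.

```bash
cat > go.py <<'E'
import sys
from h import *
from scipy.spatial.transform import Rotation as Ro
# args: x y z(mm) [angle of tool y deg]; prints command from the current pose
s=robot.read_state();R=Ro.from_quat(s['ee_rot']);M=R.as_matrix()
p=np.array(list(map(float,sys.argv[1:4])))/1000
a=np.radians(float(sys.argv[4]) if len(sys.argv)>4 else 90)
y=np.array([np.cos(a),np.sin(a),0]);z=np.array([0,0,-1.]);G=np.c_[np.cross(y,z),y,z]
print('dxyz',np.round(M.T@(p-s['tcp_pos'])/.2,4),'r',np.round((R.inv()*Ro.from_matrix(G)).as_rotvec()/np.pi,4),'tcp',np.round(s['tcp_pos']*1000,1),'tool y ang',np.degrees(np.arctan2(M[1,1],M[0,1])).round(2),'tilt',np.round(M[:,2],4),'F',np.round(s['wrist_force'],1),s['width'],s['clock'])
E
python3 go.py 523 323 230 90;python3 go.py 523 323 130 90
```

```text
dxyz [-1.6188e+00 -5.1080e-01 -1.0000e-04] r [-4.000e-04 -1.000e-04 -1.473e-01] tcp [278.9 559.  229.8] tool y ang 63.48 tilt [-5.0e-04 -1.2e-03 -1.0e+00] F [-1.  0. -1.] 0.0869546824266603 0.1
dxyz [-1.6188 -0.5101  0.4999] r [-4.000e-04 -1.000e-04 -1.473e-01] tcp [278.9 559.  229.8] tool y ang 63.48 tilt [-5.0e-04 -1.2e-03 -1.0e+00] F [-1.  0. -1.] 0.0869546824266603 0.1
```

```bash
python3 -m pendant '[{"dx":-0.25,"dy":-0.08,"rz":-0.04},{"dx":-0.5,"dy":-0.16,"rz":-0.08},{"dx":-0.75,"dy":-0.24,"rz":-0.12},{"dx":-0.9,"dy":-0.29,"rz":-0.147},{"dx":-0.9,"dy":-0.29,"rz":-0.147},{"dx":-0.9,"dy":-0.29,"rz":-0.147},{"dx":-0.9,"dy":-0.29,"rz":-0.147}]' 25; python3 go.py 523 323 230;python3 go.py 523 323 130
```

```text
dxyz [-1.6188e+00 -5.1080e-01 -1.0000e-04] r [-4.000e-04 -1.000e-04 -1.473e-01] tcp [278.9 559.  229.8] tool y ang 63.48 tilt [-5.0e-04 -1.2e-03 -1.0e+00] F [-1.  0. -1.] 0.0869546824266603 0.1
dxyz [-1.6188 -0.5101  0.4999] r [-4.000e-04 -1.000e-04 -1.473e-01] tcp [278.9 559.  229.8] tool y ang 63.48 tilt [-5.0e-04 -1.2e-03 -1.0e+00] F [-1.  0. -1.] 0.0869546824266603 0.1$[0]: bad value
```

```bash
python3 -m pendant '[{"dx":-0.25,"dy":-0.08,"dz":0,"rx":0,"ry":0,"rz":-0.04,"hand":1},{"dx":-0.5,"dy":-0.16,"dz":0,"rx":0,"ry":0,"rz":-0.08,"hand":1},{"dx":-0.75,"dy":-0.24,"dz":0,"rx":0,"ry":0,"rz":-0.12,"hand":1},{"dx":-0.9,"dy":-0.29,"dz":0,"rx":0,"ry":0,"rz":-0.147,"hand":1},{"dx":-0.9,"dy":-0.29,"dz":0,"rx":0,"ry":0,"rz":-0.147,"hand":1},{"dx":-0.9,"dy":-0.29,"dz":0,"rx":0,"ry":0,"rz":-0.147,"hand":1}]' 25; python3 go.py 523 323 230;python3 go.py 523 323 130
```

```text
clock: 0.85
tcp_pos: [0.4133, 0.4277, 0.2303]
ee_rot: [0.001, 1.0, 0.0, -0.0]
wrist_force: [-0.6, -0.0, -0.6]
width: 0.0873
finger_force: 0.0
dxyz [-0.5488 -0.5227  0.001 ] r [ 0.0001 -0.0003 -0.0003] tcp [413.3 427.7 230.3] tool y ang 89.94 tilt [-8.e-04  2.e-04 -1.e+00] F [-0.6 -0.  -0.6] 0.08727808035489497 0.85
dxyz [-0.5492 -0.5228  0.501 ] r [ 0.0001 -0.0003 -0.0003] tcp [413.3 427.7 230.3] tool y ang 89.94 tilt [-8.e-04  2.e-04 -1.e+00] F [-0.6 -0.  -0.6] 0.08727808035489497 0.85
```

Now tool x = -X world, tool y = +Y. I go over s3 and descend.

```bash
python3 -m pendant '[{"dx":-0.2,"dy":-0.19,"dz":0,"rx":0,"ry":0,"rz":0,"hand":1},{"dx":-0.4,"dy":-0.38,"dz":0,"rx":0,"ry":0,"rz":0,"hand":1},{"dx":-0.549,"dy":-0.523,"dz":0,"rx":0,"ry":0,"rz":0,"hand":1},{"dx":-0.549,"dy":-0.523,"dz":0,"rx":0,"ry":0,"rz":0,"hand":1},{"dx":-0.549,"dy":-0.523,"dz":0,"rx":0,"ry":0,"rz":0,"hand":1},{"dx":-0.549,"dy":-0.523,"dz":0,"rx":0,"ry":0,"rz":0,"hand":1},{"dx":-0.549,"dy":-0.523,"dz":0.06,"rx":0,"ry":0,"rz":0,"hand":1},{"dx":-0.549,"dy":-0.523,"dz":0.13,"rx":0,"ry":0,"rz":0,"hand":1},{"dx":-0.549,"dy":-0.523,"dz":0.2,"rx":0,"ry":0,"rz":0,"hand":1}]'; python3 go.py 523 323 130
python3 - <<'E'
from h import *
a=grab('scene')['img'][60:220,340:500];b=grab('top')['img'][160:300,130:290]
cv2.imwrite('pics/g1.png',np.hstack([cv2.resize(a,(400,400)),cv2.resize(b,(400,350))[:350].copy() if 0 else cv2.resize(b,(400,400))]))
E
```

```text
clock: 1.98
tcp_pos: [0.5235, 0.3223, 0.189]
ee_rot: [0.0, 1.0, -0.0, -0.0]
wrist_force: [-0.0, 0.1, 0.2]
width: 0.0872
finger_force: 0.0
dxyz [0.0021 0.0038 0.2951] r [-0.0002 -0.0003 -0.0002] tcp [523.5 322.3 189. ] tool y ang 89.96 tilt [-8.e-04 -5.e-04 -1.e+00] F [-0.   0.1  0.2] 0.08717871561012049 1.975
```

View pics/g1.png

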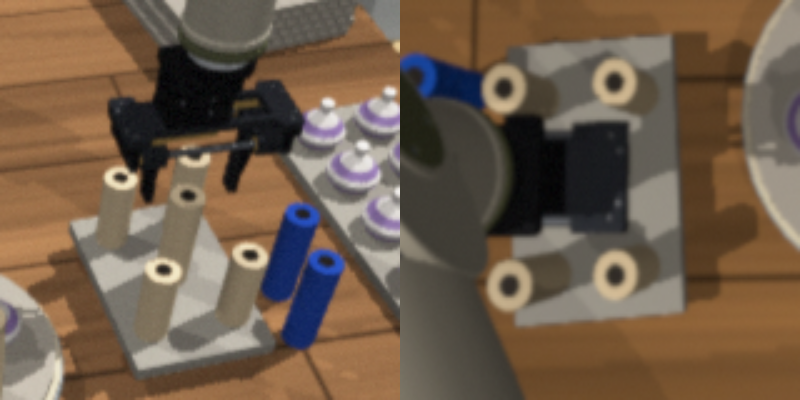

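The fingers (148,190 and 235,180 in the crop) straddle the s3 top at (187,195), and the neighbours are clear. I descend and close.

```bash
python3 -m pendant '[{"dx":0,"dy":0,"dz":0.08,"rx":0,"ry":0,"rz":0,"hand":1},{"dx":0,"dy":0,"dz":0.16,"rx":0,"ry":0,"rz":0,"hand":1},{"dx":0,"dy":0,"dz":0.24,"rx":0,"ry":0,"rz":0,"hand":1},{"dx":0,"dy":0,"dz":0.295,"rx":0,"ry":0,"rz":0,"hand":1},{"dx":0,"dy":0,"dz":0.295,"rx":0,"ry":0,"rz":0,"hand":1},{"dx":0,"dy":0,"dz":0.295,"rx":0,"ry":0,"rz":0,"hand":0.55},{"dx":0,"dy":0,"dz":0.295,"rx":0,"ry":0,"rz":0,"hand":0.3},{"dx":0,"dy":0,"dz":0.295,"rx":0,"ry":0,"rz":0,"hand":0.3},{"dx":0,"dy":0,"dz":0.295,"rx":0,"ry":0,"rz":0,"hand":0.3},{"dx":0,"dy":0,"dz":0.295,"rx":0,"ry":0,"rz":0,"hand":0.3},{"dx":0,"dy":0,"dz":0.295,"rx":0,"ry":0,"rz":0,"hand":0.3},{"dx":0,"dy":0,"dz":0.295,"rx":0,"ry":0,"rz":0,"hand":0.3}]' 25; python3 go.py 509 12 255
```

```text
clock: 3.58
tcp_pos: [0.5239, 0.3224, 0.1316]
ee_rot: [0.0, 1.0, 0.0, 0.0]
wrist_force: [0.5, 0.6, 1.2]
width: 0.0398
finger_force: 25.0
dxyz [ 0.073  -1.552  -0.6172] r [ 0.0001  0.     -0.0003] tcp [523.9 322.4 131.6] tool y ang 89.95 tilt [ 1.e-04  2.e-04 -1.e+00] F [0.5 0.6 1.2] 0.0397552125724883 3.575
```

```bash
python3 -m pendant '[{"dx":0,"dy":0,"dz":-0.05,"rx":0,"ry":0,"rz":0,"hand":0.3},{"dx":0,"dy":0,"dz":-0.15,"rx":0,"ry":0,"rz":0,"hand":0.3},{"dx":0,"dy":0,"dz":-0.3,"rx":0,"ry":0,"rz":0,"hand":0.3},{"dx":0,"dy":0,"dz":-0.45,"rx":0,"ry":0,"rz":0,"hand":0.3},{"dx":0,"dy":0,"dz":-0.6,"rx":0,"ry":0,"rz":0,"hand":0.3},{"dx":0,"dy":0,"dz":-0.62,"rx":0,"ry":0,"rz":0,"hand":0.3},{"dx":0.01,"dy":-0.1,"dz":-0.62,"rx":0,"ry":0,"rz":0,"hand":0.3},{"dx":0.02,"dy":-0.25,"dz":-0.62,"rx":0,"ry":0,"rz":0,"hand":0.3},{"dx":0.03,"dy":-0.42,"dz":-0.62,"rx":0,"ry":0,"rz":0,"hand":0.3},{"dx":0.04,"dy":-0.6,"dz":-0.62,"rx":0,"ry":0,"rz":0,"hand":0.3},{"dx":0.05,"dy":-0.75,"dz":-0.62,"rx":0,"ry":0,"rz":0,"hand":0.3},{"dx":0.06,"dy":-0.86,"dz":-0.62,"rx":0,"ry":0,"rz":0,"hand":0.3},{"dx":0.073,"dy":-0.95,"dz":-0.62,"rx":0,"ry":0,"rz":0,"hand":0.3},{"dx":0.073,"dy":-0.95,"dz":-0.62,"rx":0,"ry":0,"rz":0,"hand":0.3}]'; python3 go.py 509 12 255
```

```text
clock: 5.32
tcp_pos: [0.509, 0.1311, 0.2554]
ee_rot: [0.001, 1.0, -0.0, -0.0]
wrist_force: [0.6, 0.9, -2.1]
width: 0.0396
finger_force: 25.0
dxyz [-0.0015 -0.5957  0.0022] r [-0.     -0.     -0.0009] tcp [509.  131.1 255.4] tool y ang 89.84 tilt [-1.e-04 -1.e-04 -1.e+00] F [ 0.6  0.9 -2.1] 0.03961438930517318 5.325
```

```bash
python3 -m pendant '[{"dx":0,"dy":-0.1,"dz":0,"rx":0,"ry":0,"rz":0,"hand":0.3},{"dx":0,"dy":-0.25,"dz":0,"rx":0,"ry":0,"rz":0,"hand":0.3},{"dx":0,"dy":-0.4,"dz":0,"rx":0,"ry":0,"rz":0,"hand":0.3},{"dx":0,"dy":-0.53,"dz":0,"rx":0,"ry":0,"rz":0,"hand":0.3},{"dx":0,"dy":-0.596,"dz":0,"rx":0,"ry":0,"rz":0,"hand":0.3},{"dx":0,"dy":-0.596,"dz":0,"rx":0,"ry":0,"rz":0,"hand":0.3},{"dx":0,"dy":-0.596,"dz":0.1,"rx":0,"ry":0,"rz":0,"hand":0.3},{"dx":0,"dy":-0.596,"dz":0.22,"rx":0,"ry":0,"rz":0,"hand":0.3},{"dx":0,"dy":-0.596,"dz":0.34,"rx":0,"ry":0,"rz":0,"hand":0.3},{"dx":0,"dy":-0.596,"dz":0.44,"rx":0,"ry":0,"rz":0,"hand":0.3},{"dx":0,"dy":-0.596,"dz":0.5,"rx":0,"ry":0,"rz":0,"hand":0.3},{"dx":0,"dy":-0.596,"dz":0.5,"rx":0,"ry":0,"rz":0,"hand":0.3},{"dx":0,"dy":-0.596,"dz":0.5,"rx":0,"ry":0,"rz":0,"hand":0.3}]'; python3 go.py 509 12 131
python3 - <<'E'
from h import *
a=grab('scene')['img'][110:270,230:410];b=grab('top')['img'][130:280,250:400]
cv2.imwrite('pics/g2.png',np.hstack([cv2.resize(a,(450,400)),cv2.resize(b,(350,400))]))
E
```

```text
clock: 6.95
tcp_pos: [0.5095, 0.0135, 0.1563]
ee_rot: [0.0, 1.0, 0.0, 0.001]
wrist_force: [0.4, -0.0, -1.4]
width: 0.0394
finger_force: 25.0
dxyz [ 0.0027 -0.0074  0.1266] r [ 0.0001  0.0004 -0.0002] tcp [509.5  13.5 156.3] tool y ang 89.96 tilt [ 1.1e-03  3.0e-04 -1.0e+00] F [ 0.4 -0.  -1.4] 0.039358206819814494 6.95
```

View pics/g2.png

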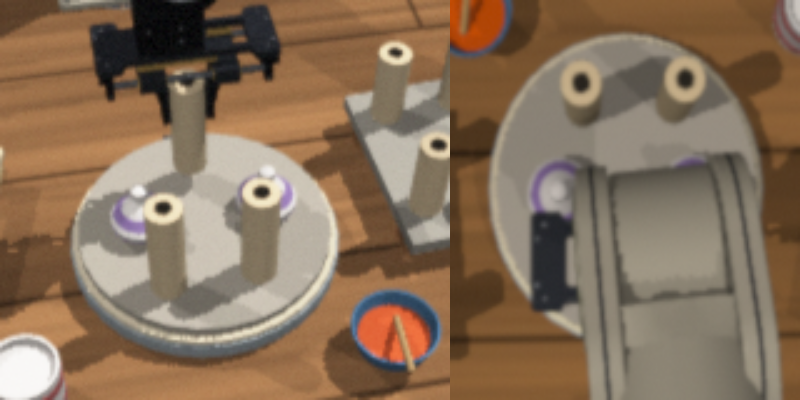

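The prop hangs upright above the near half of the hearth, clear of the tagines. I set it down slowly.

```bash
python3 -m pendant '[{"dx":0,"dy":0,"dz":0.06,"rx":0,"ry":0,"rz":0,"hand":0.3},{"dx":0,"dy":0,"dz":0.1,"rx":0,"ry":0,"rz":0,"hand":0.3},{"dx":0,"dy":0,"dz":0.115,"rx":0,"ry":0,"rz":0,"hand":0.3},{"dx":0,"dy":0,"dz":0.12,"rx":0,"ry":0,"rz":0,"hand":0.3},{"dx":0,"dy":0,"dz":0.125,"rx":0,"ry":0,"rz":0,"hand":0.3},{"dx":0,"dy":0,"dz":0.13,"rx":0,"ry":0,"rz":0,"hand":0.3},{"dx":0,"dy":0,"dz":0.13,"rx":0,"ry":0,"rz":0,"hand":0.3},{"dx":0,"dy":0,"dz":0.13,"rx":0,"ry":0,"rz":0,"hand":0.3}]'; python3 go.py 509 12 131
```

```text
clock: 8.05
tcp_pos: [0.5097, 0.0132, 0.1315]
ee_rot: [0.001, 1.0, 0.0, 0.001]
wrist_force: [-5.8, -1.4, 15.2]
width: 0.0396
finger_force: 25.0
dxyz [ 0.0035 -0.0058  0.0023] r [ 0.0002  0.0006 -0.0004] tcp [509.7  13.2 131.5] tool y ang 89.93 tilt [ 1.8e-03  7.0e-04 -1.0e+00] F [-5.8 -1.4 15.2] 0.03955371161048281 8.05
```

```bash
python3 -m pendant '[{"dx":0,"dy":0,"dz":-0.004,"rx":0,"ry":0,"rz":0,"hand":0.3},{"dx":0,"dy":0,"dz":-0.004,"rx":0,"ry":0,"rz":0,"hand":0.6},{"dx":0,"dy":0,"dz":-0.004,"rx":0,"ry":0,"rz":0,"hand":0.9},{"dx":0,"dy":0,"dz":-0.004,"rx":0,"ry":0,"rz":0,"hand":0.9},{"dx":0,"dy":0,"dz":-0.004,"rx":0,"ry":0,"rz":0,"hand":0.9},{"dx":0,"dy":0,"dz":-0.004,"rx":0,"ry":0,"rz":0,"hand":0.9},{"dx":0,"dy":0,"dz":-0.1,"rx":0,"ry":0,"rz":0,"hand":0.9},{"dx":0,"dy":0,"dz":-0.25,"rx":0,"ry":0,"rz":0,"hand":0.9},{"dx":0,"dy":0,"dz":-0.4,"rx":0,"ry":0,"rz":0,"hand":0.9},{"dx":0,"dy":0,"dz":-0.5,"rx":0,"ry":0,"rz":0,"hand":0.9},{"dx":0,"dy":-0.2,"dz":-0.5,"rx":0,"ry":0,"rz":0,"hand":0.9},{"dx":0,"dy":-0.45,"dz":-0.5,"rx":0,"ry":0,"rz":0,"hand":0.9},{"dx":0,"dy":-0.7,"dz":-0.5,"rx":0,"ry":0,"rz":0,"hand":0.9},{"dx":0,"dy":-0.85,"dz":-0.5,"rx":0,"ry":0,"rz":0,"hand":0.9},{"dx":0,"dy":-0.9,"dz":-0.5,"rx":0,"ry":0,"rz":0,"hand":0.9},{"dx":0,"dy":-0.9,"dz":-0.5,"rx":0,"ry":0,"rz":0,"hand":0.9}]'; python3 go.py 498 -311 150 77
cat > m3.py <<'E'
from h import *
import m
for n in('scene','top'): grab(n)
m.S,m.T=S,T=load('scene'),load('top')
g=[('P-',(662,-36)),('P+',(660,65)),('N',(509,13))]
for n,(x,y) in g:
    a,b=[np.round(proj(f,[[x/1e3,y/1e3,.172]])[0]).astype(int) for f in(S,T)]
    A=m.bore(S,*a);B=m.bore(T,*b);p,e=tri(S,A[:2],T,B[:2]);print(n,np.round(A,1),np.round(B,1),np.round(p*1000,1),round(e*1000,1),np.round(onz(T,*B[:2],.175)*1e3,1))
cv2.imwrite('pics/g3.png',T['img'])
E
python3 m3.py | tail -3
```

```text
clock: 10.05
tcp_pos: [0.5089, -0.1664, 0.2294]
ee_rot: [0.001, 1.0, 0.0, -0.0]
wrist_force: [-0.4, 0.7, -0.9]
width: 0.0783
finger_force: 0.0
dxyz [ 0.0535 -0.7234  0.3967] r [ 0.0001 -0.0001  0.0719] tcp [ 508.9 -166.4  229.4] tool y ang 89.94 tilt [-2.e-04  4.e-04 -1.e+00] F [-0.4  0.7 -0.9] 0.0782920514063853 10.05
P- [294.7 192.7  27.2] [350.4 159.2  39.1] [662.2 -36.2 171.4] 1.2 [661.6 -35.2 175. ]
P+ [334.2 186.4  25.8] [305.8 160.5  40.7] [659.9  64.8 171.3] 1.2 [659.3  65.4 175. ]
N [304.2 148.3  17.8] [330.1 227.7  41.9] [507.9  12.1 170.7] 1.0 [508.   12.8 175. ]
```

View pics/g3.png

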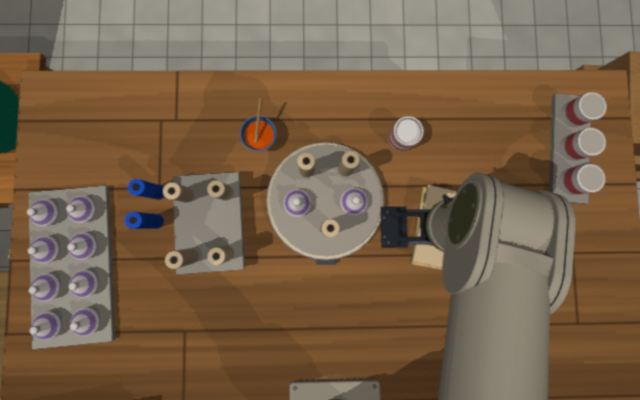

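The new prop stands at about (508,12.5) and everything else is unchanged. Shelf target: centre (584.5,13.5), yaw about 1°. Now the shelf grasp, with the opening at about 58 mm to fit the windows.

```bash
python3 -m pendant '[{"dx":0.02,"dy":-0.2,"dz":0,"rx":0,"ry":0,"rz":0.03,"hand":0.667},{"dx":0.04,"dy":-0.42,"dz":0,"rx":0,"ry":0,"rz":0.06,"hand":0.667},{"dx":0.047,"dy":-0.63,"dz":0,"rx":0,"ry":0,"rz":0.072,"hand":0.667},{"dx":0.047,"dy":-0.7105,"dz":0.1,"rx":0,"ry":0,"rz":0.072,"hand":0.667},{"dx":0.047,"dy":-0.7105,"dz":0.25,"rx":0,"ry":0,"rz":0.072,"hand":0.667},{"dx":0.047,"dy":-0.7105,"dz":0.4,"rx":0,"ry":0,"rz":0.072,"hand":0.667},{"dx":0.047,"dy":-0.7105,"dz":0.55,"rx":0,"ry":0,"rz":0.072,"hand":0.667},{"dx":0.047,"dy":-0.7105,"dz":0.7,"rx":0,"ry":0,"rz":0.072,"hand":0.667},{"dx":0.047,"dy":-0.7105,"dz":0.75,"rx":0,"ry":0,"rz":0.072,"hand":0.667},{"dx":0.047,"dy":-0.7105,"dz":0.75,"rx":0,"ry":0,"rz":0.072,"hand":0.667},{"dx":0.047,"dy":-0.7105,"dz":0.75,"rx":0,"ry":0,"rz":0.072,"hand":0.667}]'; python3 go.py 499.5 -308.5 39 77
python3 - <<'E'
from h import *
a=grab('scene')['img'][130:250,130:270]
cv2.imwrite('pics/g4.png',cv2.resize(a,(700,600),interpolation=cv2.INTER_CUBIC))
E
```

```text
clock: 11.52
tcp_pos: [0.5001, -0.309, 0.0808]
ee_rot: [0.113, 0.994, -0.0, 0.001]
wrist_force: [-0.1, 0.2, 0.4]
width: 0.0579
finger_force: 0.0
dxyz [0.004  0.0019 0.2089] r [-0.      0.0006  0.    ] tcp [ 500.1 -309.    80.8] tool y ang 77.01 tilt [ 1.7e-03 -5.0e-04 -1.0e+00] F [-0.1  0.2  0.4] 0.05794555898519391 11.525
```

View pics/g4.png

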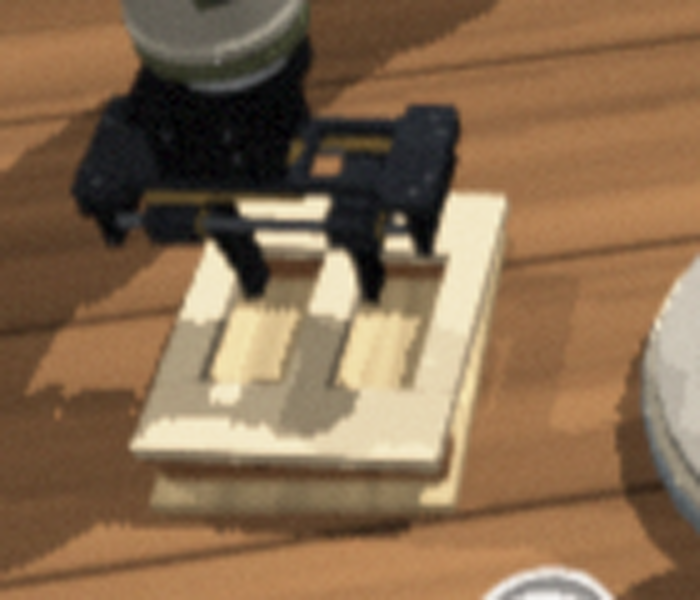

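The fingertips at (255,295) and (372,298) hover over the two windows, one on each side of the middle bar. I descend gently.

```bash
python3 -m pendant '[{"dx":0.003,"dy":0,"dz":0.05,"rx":0,"ry":0,"rz":0,"hand":0.667},{"dx":0.003,"dy":0,"dz":0.1,"rx":0,"ry":0,"rz":0,"hand":0.667},{"dx":0.003,"dy":0,"dz":0.14,"rx":0,"ry":0,"rz":0,"hand":0.667},{"dx":0.003,"dy":0,"dz":0.17,"rx":0,"ry":0,"rz":0,"hand":0.667},{"dx":0.003,"dy":0,"dz":0.19,"rx":0,"ry":0,"rz":0,"hand":0.667},{"dx":0.003,"dy":0,"dz":0.205,"rx":0,"ry":0,"rz":0,"hand":0.667},{"dx":0.003,"dy":0,"dz":0.205,"rx":0,"ry":0,"rz":0,"hand":0.667}]'; python3 go.py 499.5 -308.5 39 77
```

```text
clock: 12.45
tcp_pos: [0.4987, -0.3088, 0.0384]
ee_rot: [0.113, 0.994, 0.0, -0.0]
wrist_force: [-0.3, -0.1, 0.1]
width: 0.0583
finger_force: 0.0
dxyz [-0.0038  0.0024 -0.003 ] r [ 0.     -0.0001 -0.0001] tcp [ 498.7 -308.8   38.4] tool y ang 76.98 tilt [-1.e-04  1.e-04 -1.e+00] F [-0.3 -0.1  0.1] 0.05827017121920461 12.45
```

```bash
python3 -m pendant '[{"dx":0,"dy":0,"dz":0,"rx":0,"ry":0,"rz":0,"hand":0.45},{"dx":0,"dy":0,"dz":0,"rx":0,"ry":0,"rz":0,"hand":0.35},{"dx":0,"dy":0,"dz":0,"rx":0,"ry":0,"rz":0,"hand":0.2},{"dx":0,"dy":0,"dz":0,"rx":0,"ry":0,"rz":0,"hand":0.1},{"dx":0,"dy":0,"dz":0,"rx":0,"ry":0,"rz":0,"hand":0.1},{"dx":0,"dy":0,"dz":0,"rx":0,"ry":0,"rz":0,"hand":0.1},{"dx":0,"dy":0,"dz":0,"rx":0,"ry":0,"rz":0,"hand":0.1},{"dx":0,"dy":0,"dz":0,"rx":0,"ry":0,"rz":0,"hand":0.1}]' 55; python3 go.py 499.5 -308.5 260 77
```

```text
clock: 13.45
tcp_pos: [0.4987, -0.3087, 0.0385]
ee_rot: [0.113, 0.994, 0.0, 0.0]
wrist_force: [0.4, 2.7, 2.2]
width: 0.0232
finger_force: 55.0
dxyz [-0.0035  0.0021 -1.1073] r [ 0.0001 -0.     -0.0001] tcp [ 498.7 -308.7   38.5] tool y ang 76.98 tilt [ 0.e+00  3.e-04 -1.e+00] F [0.4 2.7 2.2] 0.02322384390959304 13.45
```

```bash
python3 -m pendant '[{"dx":0,"dy":0,"dz":-0.02,"rx":0,"ry":0,"rz":0,"hand":0.1},{"dx":0,"dy":0,"dz":-0.06,"rx":0,"ry":0,"rz":0,"hand":0.1},{"dx":0,"dy":0,"dz":-0.12,"rx":0,"ry":0,"rz":0,"hand":0.1},{"dx":0,"dy":0,"dz":-0.22,"rx":0,"ry":0,"rz":0,"hand":0.1},{"dx":0,"dy":0,"dz":-0.34,"rx":0,"ry":0,"rz":0,"hand":0.1},{"dx":0,"dy":0,"dz":-0.46,"rx":0,"ry":0,"rz":0,"hand":0.1},{"dx":0,"dy":0,"dz":-0.58,"rx":0,"ry":0,"rz":0,"hand":0.1},{"dx":0,"dy":0,"dz":-0.7,"rx":0,"ry":0,"rz":0,"hand":0.1},{"dx":0,"dy":0,"dz":-0.8,"rx":0,"ry":0,"rz":0,"hand":0.1},{"dx":0,"dy":0,"dz":-0.9,"rx":0,"ry":0,"rz":0,"hand":0.1},{"dx":0,"dy":0,"dz":-0.96,"rx":0,"ry":0,"rz":0,"hand":0.1},{"dx":0,"dy":0,"dz":-0.98,"rx":0,"ry":0,"rz":0,"hand":0.1},{"dx":0,"dy":0,"dz":-0.98,"rx":0,"ry":0,"rz":0,"hand":0.1}]'; python3 go.py 584.5 13.5 235 91
python3 - <<'E'
from h import *
a=grab('scene')['img'][60:240,130:280];b=grab('top')['img'][150:300,380:530]
cv2.imwrite('pics/g5.png',np.hstack([cv2.resize(a,(400,480)),cv2.resize(b,(400,480))]))
E
```

```text
clock: 15.08
tcp_pos: [0.4986, -0.3088, 0.2344]
ee_rot: [0.113, 0.994, 0.0, -0.0]
wrist_force: [0.4, -0.1, -5.2]
width: 0.0235
finger_force: 55.0
dxyz [-0.0557  1.6668 -0.0029] r [ 0.0001 -0.0001 -0.0779] tcp [ 498.6 -308.8  234.4] tool y ang 76.98 tilt [-2.e-04  2.e-04 -1.e+00] F [ 0.4 -0.1 -5.2] 0.023488392291660973 15.075
```

View pics/g5.png

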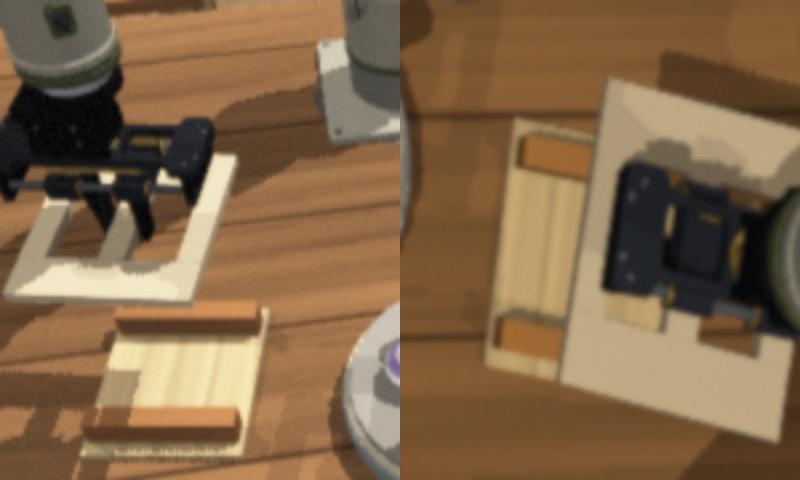

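The shelf hangs level and centred on the jaws. From its corners in the top crop — (607,78) far +y, (560,382) near +y and (780,442) near -y — I work out its offset from the TCP.

```bash
python3 -c "
from h import *
T=load('top');q=[((u-400+.5)/2.6667-.5+380,(v+.5)/3.2-.5+150) for u,v in((607,78),(560,382),(780,442))]
P=np.array([onz(T,*c,.246) for c in q])*1e3;print(P.round(1));print((P[0]+P[2])/2,np.linalg.norm(P[0]-P[1]),np.linalg.norm(P[1]-P[2]),np.degrees(np.arctan2(*(P[0]-P[1])[1::-1])))"
python3 -m pendant '[{"dx":0,"dy":0.05,"dz":0,"rx":0,"ry":0,"rz":-0.005,"hand":0.1},{"dx":-0.01,"dy":0.15,"dz":0,"rx":0,"ry":0,"rz":-0.015,"hand":0.1},{"dx":-0.01,"dy":0.27,"dz":0,"rx":0,"ry":0,"rz":-0.025,"hand":0.1},{"dx":-0.02,"dy":0.4,"dz":0,"rx":0,"ry":0,"rz":-0.035,"hand":0.1},{"dx":-0.02,"dy":0.53,"dz":0,"rx":0,"ry":0,"rz":-0.045,"hand":0.1},{"dx":-0.03,"dy":0.66,"dz":0,"rx":0,"ry":0,"rz":-0.055,"hand":0.1},{"dx":-0.03,"dy":0.78,"dz":0,"rx":0,"ry":0,"rz":-0.065,"hand":0.1},{"dx":-0.03,"dy":0.88,"dz":0,"rx":0,"ry":0,"rz":-0.072,"hand":0.1},{"dx":-0.03,"dy":0.95,"dz":0,"rx":0,"ry":0,"rz":-0.078,"hand":0.1},{"dx":-0.03,"dy":0.97,"dz":0,"rx":0,"ry":0,"rz":-0.078,"hand":0.1},{"dx":-0.03,"dy":0.97,"dz":0,"rx":0,"ry":0,"rz":-0.078,"hand":0.1}]'; python3 go.py 584.5 13.5 220 91
```

```text
[[ 615.4 -248.4  246. ]
 [ 422.4 -203.8  246. ]
 [ 382.7 -370.   246. ]]
[ 499.02998174 -309.19997337  246.        ] 198.08894125815473 170.8570111903826 -13.006369611223025
clock: 16.55
tcp_pos: [0.5481, -0.1217, 0.2345]
ee_rot: [-0.009, 1.0, -0.0, -0.0]
wrist_force: [0.1, 0.5, -4.6]
width: 0.0237
finger_force: 55.0
dxyz [-0.1933  0.6727  0.0724] r [-0.0001 -0.     -0.0001] tcp [ 548.1 -121.7  234.5] tool y ang 90.98 tilt [-1.e-04 -3.e-04 -1.e+00] F [ 0.1  0.5 -4.6] 0.023730444251107086 16.55
```

```bash
python3 -m pendant '[{"dx":-0.02,"dy":0.06,"dz":0,"rx":0,"ry":0,"rz":0,"hand":0.1},{"dx":-0.05,"dy":0.17,"dz":0,"rx":0,"ry":0,"rz":0,"hand":0.1},{"dx":-0.09,"dy":0.3,"dz":0,"rx":0,"ry":0,"rz":0,"hand":0.1},{"dx":-0.13,"dy":0.44,"dz":0,"rx":0,"ry":0,"rz":0,"hand":0.1},{"dx":-0.16,"dy":0.56,"dz":0,"rx":0,"ry":0,"rz":0,"hand":0.1},{"dx":-0.185,"dy":0.64,"dz":0,"rx":0,"ry":0,"rz":0,"hand":0.1},{"dx":-0.193,"dy":0.673,"dz":0,"rx":0,"ry":0,"rz":0,"hand":0.1},{"dx":-0.193,"dy":0.673,"dz":0.03,"rx":0,"ry":0,"rz":0,"hand":0.1},{"dx":-0.193,"dy":0.673,"dz":0.09,"rx":0,"ry":0,"rz":0,"hand":0.1},{"dx":-0.193,"dy":0.673,"dz":0.15,"rx":0,"ry":0,"rz":0,"hand":0.1},{"dx":-0.193,"dy":0.673,"dz":0.2,"rx":0,"ry":0,"rz":0,"hand":0.1},{"dx":-0.193,"dy":0.673,"dz":0.22,"rx":0,"ry":0,"rz":0,"hand":0.1},{"dx":-0.193,"dy":0.673,"dz":0.22,"rx":0,"ry":0,"rz":0,"hand":0.1},{"dx":-0.193,"dy":0.673,"dz":0.22,"rx":0,"ry":0,"rz":0,"hand":0.1}]'; python3 go.py 584.5 13.5 175.5 91
python3 - <<'E'
from h import *
a=grab('scene')['img'][100:260,230:390];b=grab('top')['img'][130:280,250:400]
cv2.imwrite('pics/g6.png',np.hstack([cv2.resize(a,(400,400)),cv2.resize(b,(400,400))]))
E
```

```text
clock: 18.3
tcp_pos: [0.5847, 0.0141, 0.191]
ee_rot: [-0.009, 1.0, 0.0, 0.0]
wrist_force: [-0.1, -0.1, -4.9]
width: 0.0233
finger_force: 55.0
dxyz [ 0.001  -0.003   0.0775] r [0.0001 0.0002 0.0001] tcp [584.7  14.1 191. ] tool y ang 91.02 tilt [ 8.e-04  2.e-04 -1.e+00] F [-0.1 -0.1 -4.9] 0.023267386294971288 18.3
```

View pics/g6.png

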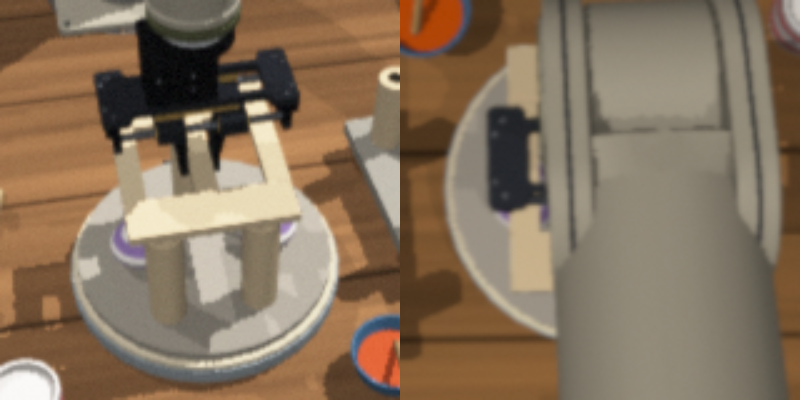

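The shelf hovers level over the three props, with the pair under its far broad end. I lower it slowly.

```bash
python3 -m pendant '[{"dx":0,"dy":-0.002,"dz":0.02,"rx":0,"ry":0,"rz":0,"hand":0.1},{"dx":0,"dy":-0.002,"dz":0.04,"rx":0,"ry":0,"rz":0,"hand":0.1},{"dx":0,"dy":-0.002,"dz":0.052,"rx":0,"ry":0,"rz":0,"hand":0.1},{"dx":0,"dy":-0.002,"dz":0.06,"rx":0,"ry":0,"rz":0,"hand":0.1},{"dx":0,"dy":-0.002,"dz":0.066,"rx":0,"ry":0,"rz":0,"hand":0.1},{"dx":0,"dy":-0.002,"dz":0.07,"rx":0,"ry":0,"rz":0,"hand":0.1},{"dx":0,"dy":-0.002,"dz":0.073,"rx":0,"ry":0,"rz":0,"hand":0.1},{"dx":0,"dy":-0.002,"dz":0.073,"rx":0,"ry":0,"rz":0,"hand":0.1},{"dx":0,"dy":-0.002,"dz":0.073,"rx":0,"ry":0,"rz":0,"hand":0.1}]'; python3 go.py 584.5 13.5 175.5 91
```

```text
clock: 19.52
tcp_pos: [0.5845, 0.0137, 0.176]
ee_rot: [-0.009, 1.0, 0.0, 0.0]
wrist_force: [0.2, 0.2, -5.1]
width: 0.0237
finger_force: 55.0
dxyz [-0.0002 -0.001   0.0025] r [0.     0.     0.0001] tcp [584.5  13.7 176. ] tool y ang 91.02 tilt [ 1.e-04  1.e-04 -1.e+00] F [ 0.2  0.2 -5.1] 0.02374804239008673 19.525
```

Still bearing the full weight (-5 N), so I go further in small steps.

```bash
python3 -m pendant '[{"dx":0,"dy":0,"dz":0.002,"rx":0,"ry":0,"rz":0,"hand":0.1},{"dx":0,"dy":0,"dz":0.004,"rx":0,"ry":0,"rz":0,"hand":0.1},{"dx":0,"dy":0,"dz":0.005,"rx":0,"ry":0,"rz":0,"hand":0.1},{"dx":0,"dy":0,"dz":0.005,"rx":0,"ry":0,"rz":0,"hand":0.1},{"dx":0,"dy":0,"dz":0.005,"rx":0,"ry":0,"rz":0,"hand":0.1}]'; python3 go.py 584.5 13.5 175.5 91
```

```text
clock: 20.15
tcp_pos: [0.5847, 0.0137, 0.1755]
ee_rot: [-0.009, 1.0, 0.0, 0.0]
wrist_force: [-3.1, 0.1, 4.9]
width: 0.0232
finger_force: 55.0
dxyz [ 0.0008 -0.001   0.0001] r [0.0001 0.0003 0.0001] tcp [584.7  13.7 175.5] tool y ang 91.02 tilt [ 8.e-04  3.e-04 -1.e+00] F [-3.1  0.1  4.9] 0.023240583283525452 20.15
```

The wrist load changed from -5 to +5 N, so the shelf is seated. I open gently within the windows, then lift straight up.

```bash
python3 -m pendant '[{"dx":0,"dy":0,"dz":0,"rx":0,"ry":0,"rz":0,"hand":0.1},{"dx":0,"dy":0,"dz":0,"rx":0,"ry":0,"rz":0,"hand":0.1},{"dx":0,"dy":0,"dz":0,"rx":0,"ry":0,"rz":0,"hand":0.32},{"dx":0,"dy":0,"dz":0,"rx":0,"ry":0,"rz":0,"hand":0.45},{"dx":0,"dy":0,"dz":0,"rx":0,"ry":0,"rz":0,"hand":0.58},{"dx":0,"dy":0,"dz":0,"rx":0,"ry":0,"rz":0,"hand":0.65},{"dx":0,"dy":0,"dz":0,"rx":0,"ry":0,"rz":0,"hand":0.65},{"dx":0,"dy":0,"dz":0,"rx":0,"ry":0,"rz":0,"hand":0.65}]' 10; python3 go.py 584.5 13.5 175.5 91
```

```text
clock: 21.15
tcp_pos: [0.5844, 0.0137, 0.1749]
ee_rot: [-0.009, 1.0, 0.0, 0.0]
wrist_force: [0.2, -0.2, -0.5]
width: 0.056
finger_force: 0.0
dxyz [-0.0003 -0.001  -0.0029] r [0.     0.     0.0001] tcp [584.4  13.7 174.9] tool y ang 91.02 tilt [ 0.e+00  1.e-04 -1.e+00] F [ 0.2 -0.2 -0.5] 0.05596812577057012 21.15
```

```bash
python3 -m pendant '[{"dx":0,"dy":0,"dz":-0.04,"rx":0,"ry":0,"rz":0,"hand":0.65},{"dx":0,"dy":0,"dz":-0.1,"rx":0,"ry":0,"rz":0,"hand":0.65},{"dx":0,"dy":0,"dz":-0.2,"rx":0,"ry":0,"rz":0,"hand":0.65},{"dx":0,"dy":0,"dz":-0.35,"rx":0,"ry":0,"rz":0,"hand":0.65},{"dx":0,"dy":0,"dz":-0.5,"rx":0,"ry":0,"rz":0,"hand":0.65},{"dx":0.1,"dy":-0.2,"dz":-0.5,"rx":0,"ry":0,"rz":0,"hand":0.65},{"dx":0.2,"dy":-0.4,"dz":-0.5,"rx":0,"ry":0,"rz":0,"hand":0.65},{"dx":0.3,"dy":-0.65,"dz":-0.5,"rx":0,"ry":0,"rz":0,"hand":0.65},{"dx":0.4,"dy":-0.9,"dz":-0.5,"rx":0,"ry":0,"rz":0,"hand":0.65},{"dx":0.4,"dy":-1,"dz":-0.5,"rx":0,"ry":0,"rz":0,"hand":0.65},{"dx":0.4,"dy":-1,"dz":-0.5,"rx":0,"ry":0,"rz":0,"hand":0.65},{"dx":0.4,"dy":-1,"dz":-0.5,"rx":0,"ry":0,"rz":0,"hand":0.65}]'
python3 - <<'E'
from h import *
a=grab('scene')['img'][100:270,230:400];b=grab('top')['img'][115:285,240:410]
cv2.imwrite('pics/g7.png',np.hstack([cv2.resize(a,(400,400)),cv2.resize(b,(400,400))]))
E
```

```text
clock: 22.65
tcp_pos: [0.5085, -0.1863, 0.2752]
ee_rot: [-0.01, 1.0, 0.0, 0.0]
wrist_force: [-0.9, 1.4, -0.1]
width: 0.0567
finger_force: 0.0
```

View pics/g7.png

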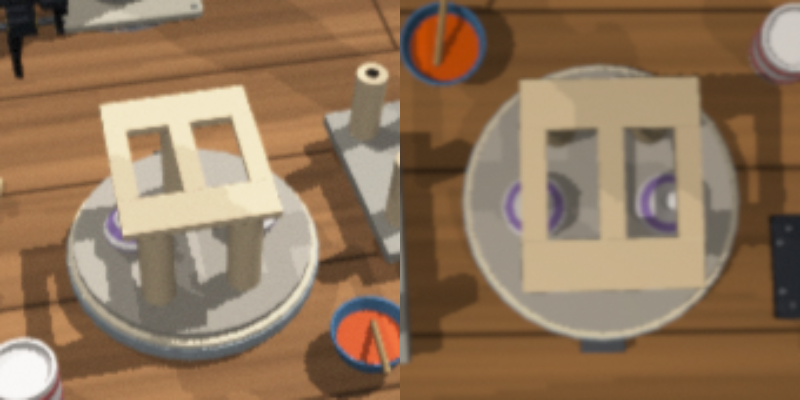

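The shelf lies level on the three props: the pair is under the far solid end, the new prop under the middle of the near end, and the tagines, bowl and cup are in place. The arm is clear, so I hand in.

```bash
python3 -c "
from plant import robot
print(robot.hand_in())"
```

```text
the job is handed in; nothing more can be done
None
```

The job is handed in at about 23 s on the robot clock: the spare 130 mm prop stands opposite the middle of the pair, and the shelf looks level on all three props in the last picture, with the tagines, pair, bowl and cup in place.

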